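# Hold the carousel hub on the spindle flat

### The arm

A 6-joint arm with a two-finger parallel gripper is mounted at the origin on the work surface. World frame = base frame: x ahead of the robot, y to its left, z up, the work surface at z = 0. Lengths are in mm, angles in rad, forces in N, time in s.
With the tool pointing down it reaches from about 300 to 775 mm from the base axis. Payload 14.6 kg.
Tool frame: the origin (TCP) lies midway between the tips of the shut fingers; the grasp point (between the pads) lies behind it (manip.grip_depth is the z of the grasp point in the tool frame, in mm); z points along the fingers, y is the line along which they close (so a half turn about z gives the same grasp; the last joint's range is limited). The gripper opens to 94 mm and grips with 3 to 60 N. Pads are 16 mm wide; open, the fingers measure 119 mm over their backs; the gripper's body (75 mm by 177 mm) begins 78 mm behind the grasp point.
Start: joints at [1.078, 0.3, 1.521, -0, 1.321, -0.067], TCP at [227.173, 500.881, 205.446] pointing down, gripper open.
Joint ranges: [-3.03, 3.03], [-0.79, 2.21], [0.23, 2.52], [-1.04, 4.18], [0, 3.07], [-2.55, 2.55]. Speed limits (rad/s): [2.22, 2.22, 2.57, 3.14, 3.14, 3.14].

### API

Orientations are given as [roll, pitch, yaw] about the fixed x, y, z axes, in that order (R = Rz(yaw) Ry(pitch) Rx(roll)).
In Python, from cell import manip gives the robot as it stands.
- The arm moves only by the tool hand_motion, called after ">>>" as name(argument=value, ...) on one line, values as JSON. Schema: {"type":"object","properties":{"segments":{"type":"array","items":{"type":"array","items":{"type":"number"},"minItems":6,"maxItems":6},"minItems":1,"maxItems":5},"finger_gap":{"type":"number"},"grip_n":{"type":"number"},"only":{"type":"string"},"quiet":{"type":"boolean"},"lines":{"type":"string"}},"required":["segments"],"additionalProperties":false}. segments is a list of rows, 1 to 5 of them, each of 6 numbers: dx, dy, dz in shares of 300 mm (1.0 is 300 mm), then a rotation vector rx, ry, rz in shares of 90 degrees (1.0 is 90 degrees); each row is the pose to reach, as a shift and turn from the pose commanded when the call began, along the tool's axes at that moment; what a row does not reach only later rows make up. A row lasts 1/10 s, in which the tool goes at most 50 mm and 0.15 rad, less where a joint would pass 70% of its speed; a pose out of reach is approached as far as the arm can. finger_gap is the finger opening in mm, set as the call begins (left out keeps the last). The fingers move at their own pace and stop on an object; grip_n is the grip in N (left out, the last holds). Time passes only in rows, so rows that do not move let the fingers close. The tool returns the time, the measured TCP pose, the force, the opening and the grip force at its end. only (a regular expression) keeps the lines of the reply that match it, lines (a string "A,B") keeps lines A to B, and quiet returns only ok. No shift or turn number may pass 1 either way. Input that does not fit is refused with a message, and nothing moves.
- manip.read_state(): the state, without advancing time (a new reading comes with each control period).
- manip.camera(name): name is "scene" or "top" or "wrist"; returns (picture, depth): 384x512x3 uint8, red, green, blue; 384x512 float32, mm along the optical axis (not along the pixel's ray), 0 where there is no reading.
- manip.camera_info(name): a dict with "K" (3x3 intrinsics, pixels), "rvec" (rotation vector, rad) and "tvec" (3), from world to camera coordinates, as OpenCV has them; the wrist camera has in their place "mount" (4x4, takes a point from camera to tool coordinates, whose origin is the TCP and whose axes are the flange's). Camera axes: x right, y down, z forward; pixel columns grow to the right and rows downward; lengths in mm; the calibration is good to about 2 mm. A picture is of the moment at which its call begins: read the wrist's pose just before it. camera_info takes no time and is no camera call.
- manip.sign_off(): hands the job in; it is judged then, once.
The state is a dict: "clock": time; "joints": joint angles; "qd": joint speeds; "effort": joint torques, N m; "eef_pos": TCP position; "eef_rot": TCP orientation; "wrist_force": force on the tool from outside, world axes, zero at the start; "moment": the same for the moment, N m; "finger_gap": finger opening in mm; "finger_force": force on a finger pad.
Only numpy, scipy, OpenCV 4.12 (cv2) and the standard library are available. Lean on these libraries where they do the work, as an engineer would, in place of code of your own. Each camera call takes 0.05 s, during which the arm holds its last target. There are 200 camera calls.

### The job

Pinch the upright spindle of the sample-carousel drive and turn it until the fingers sit on its milled brass flat and that flat faces the orange key slot on the housing. Then take the blue hub from the grey mat and lower it over the spindle with its set-screw over the flat, facing the key slot, until the hub's lower face is within the spindle's black band, not resting on the housing. Finish while still holding the hub there, fingers off the set-screw so that a colleague can tighten it, and leave the cups and the bottle alone.

Things in the scene. Friction and masses are not known exactly. Their poses are not given: they have to be found in the camera images.
- drive: fixed white drive housing, 170 (x) x 150 (y) x 60 mm high on a 176 x 156 mm grey foot. Origin: centre of its underside on the bench, on the spindle's axis; z up. Its +x points to the orange-edged black key slot on its top (44 x 20 mm, 38 to 82 mm from the axis, does not stand proud)
- spindle: upright grey steel D-spindle on the housing's top, 24 mm diameter, 70 mm long, top 5 mm tapered in 3 mm; black band 8 to 22 mm above the housing. A brass-coloured flat runs down one side, 8.5 mm from the axis: 20.5 mm across flat and back, 24 mm elsewhere. Origin on the axis at the housing's top (60 mm up); +x: out of the flat. Turns endlessly about z, 0.04 N m friction, stays where left
- flat_face (a point): middle of the spindle's brass-coloured flat (16 mm wide), on its surface, 8.5 mm from the axis and 45 mm above the housing's top; its x axis is the outward normal
- mat: fixed grey mat, 160 x 160 x 4 mm, on which the hub lies at the start; origin: centre of its underside
- hub: loose hub, 0.17 kg, upright: aluminium flange 62 mm diameter, 6 mm high; above it a blue barrel 44 mm diameter up to 36 mm. Bore 26.4 mm with a 14 mm wide brass flat 9.7 mm from the axis on the +x side: 1.2 mm play on the spindle, goes on only over its flat, within 9 degrees. Origin: centre of its underside, z up the bore, +x to the set-screw and red stripe. Grip the barrel across y
- set_screw: dark set-screw, 6 mm diameter, standing 3 mm out of the barrel on the hub's +x side, 21 mm above the hub's underside; same origin and axes as the hub
- screw_head (a point): outer end of the set-screw, 25 mm from the hub's axis, 21 mm above its underside
- yellow_cup: bystander, leave alone; loose, origin at the centre of its underside, z up, clear sample cup with a yellow lid, 58 mm diameter, 68 mm high
- red_cup: bystander, leave alone; loose, origin at the centre of its underside, z up, clear sample cup with a red lid, 58 mm diameter, 68 mm high
- strip_bottle: bystander, leave alone; loose, origin at the centre of its underside, z up, white test-strip bottle with a black cap, 38 mm diameter, 92 mm high

How it is judged (in metres and radians):
On the way, in this order (a step that is already met when the one before it is completed fails the run):
1. the spindle is between the fingers, which press on its flat, and the flat faces the key slot within 15 degrees (x of flat_face in the frame of drive above 0 m and y of flat_face in the frame of drive between -0.0022 and 0.0022 m and contact force between flat and the fingers above 1 N and horizontal distance between the grasp point and spindle below 0.008 m), for 0.3 s.
2. the hub is on the spindle with its set-screw over the flat, its lower face at least 20 mm below the spindle's top (horizontal distance between hub and spindle below 0.004 m and z of hub in the frame of drive below 0.11 m and angle between the x axis of hub and the x axis of spindle, either way round below 0.2 rad), for 0.1 s.
At the end, for the whole second after the job is handed in: Fingers grip the hub (over 2 N, off the set-screw), holding it still and upright on the spindle: axes within 3 mm, screw over the flat within 0.2 rad, both facing the slot within 15 degrees, lower face 6 to 24 mm above the housing (black band +-2 mm); cups and bottle upright (horizontal distance between hub and spindle below 0.003 m and z of hub in the frame of drive between 0.066 and 0.084 m and angle between hub's own z axis and vertical below 0.1 rad and angle between the x axis of hub and the x axis of spindle, either way round below 0.2 rad and x of each of flat_face, screw_head in the frame of drive above 0 m and y of flat_face in the frame of drive between -0.0022 and 0.0022 m and y of screw_head in the frame of drive between -0.007 and 0.007 m and contact force between the fingers and hub above 2 N and contact force between the fingers and set_screw below 0.5 N and linear speed of hub below 0.02 m/s and angle between each of yellow_cup, red_cup, strip_bottle's own z axis and vertical below 0.2 rad); the arm keeps its last pose, push and grip.
It fails at once if the yellow-lidded cup is shifted by more than 30 mm (distance of yellow_cup from where it was at the start of the episode above 0.03 m).
It fails at once if the red-lidded cup is shifted by more than 30 mm (distance of red_cup from where it was at the start of the episode above 0.03 m).
It fails at once if the test-strip bottle is shifted by more than 30 mm (distance of strip_bottle from where it was at the start of the episode above 0.03 m).
It also fails if it takes over 72 s, if anything falls off the work surface, if the arm or the gripper's body presses on something with over 40 N, if the wrist force passes 120 N, or if a joint passes its speed limit or range.

## Working session

There is one attempt and no reset: what is moved stays moved. The work goes in short steps, Python scripts to look and compute and a tool call to move; the robot and the scene stay as the last step left them, time stands still between calls to the robot, and variables do not carry over. Pictures are saved under pics/ and viewed, at most 10 in all, crops included, and the job is handed in when it is done.

```bash
ls; mkdir -p pics; python3 - <<'E'
from cell import manip
import cv2,numpy as np
print(manip.grip_depth, manip.read_state())
a,d=manip.camera("scene");b,e=manip.camera("top")
np.savez("v0.npz",a=a,d=d,b=b,e=e)
for n in("scene","top","wrist"):print(n,manip.camera_info(n))
cv2.imwrite("pics/top0.png",cv2.resize(b[:,:,::-1],(800,600)))
cv2.imwrite("pics/scene0.png",cv2.resize(a[:,:,::-1],(800,600)))
E
```

```text
cell.py
pics
-18.8 {'clock': 0.0, 'joints': array([ 1.07838136e+00,  3.00455300e-01,  1.52160587e+00,  8.19162425e-06,
        1.32069662e+00, -6.65962688e-02]), 'qd': array([ 1.98736912e-04, -8.87239544e-06,  2.40041556e-04, -7.42959620e-04,
       -1.07089582e-03,  3.77282137e-04]), 'effort': array([ 8.91903583e-04, -5.31808662e+01, -3.52730048e+01,  7.08295754e-02,
        2.44613760e-02, -4.78972015e-05]), 'eef_pos': array([227.05641234, 500.64552839, 204.88451201]), 'eef_rot': array([-3.14043062e+00, -8.54534487e-05,  2.71577187e+00]), 'wrist_force': array([-0.75511775, -0.54445796, -0.64001299]), 'moment': array([0.00903451, 0.03792198, 0.01438168]), 'finger_force': 0.0, 'finger_gap': 94.13890703610538}
scene {'K': array([[389.46725723,   0.        , 258.99873837],
       [  0.        , 389.46725723, 197.21124392],
       [  0.        ,   0.        ,   1.        ]]), 'rvec': array([ 1.44335451,  2.21087585, -0.8473437 ]), 'tvec': array([ 224.10210346, -333.085028  , 1247.82716404])}
top {'K': array([[390.55536894,   0.        , 247.20372532],
       [  0.        , 390.55536894, 194.36192912],
       [  0.        ,   0.        ,   1.        ]]), 'rvec': array([ 2.18530135, -2.12308279,  0.1599183 ]), 'tvec': array([ -9.07411557, 583.89365675, 805.39356202])}
wrist {'K': array([[274.89850854,   0.        , 259.80068621],
       [  0.        , 274.89850854, 188.23124689],
       [  0.        ,   0.        ,   1.        ]]), 'mount': array([[ 8.48832691e-04, -9.62006370e-01, -2.73025682e-01,
         8.02469946e+01],
       [ 9.99999248e-01,  1.05831367e-03, -6.19987249e-04,
        -6.04011900e-01],
       [ 8.85378495e-04, -2.73024950e-01,  9.62006545e-01,
        -1.79162147e+02],
       [ 0.00000000e+00,  0.00000000e+00,  0.00000000e+00,
         1.00000000e+00]])}
```

View pics/top0.png

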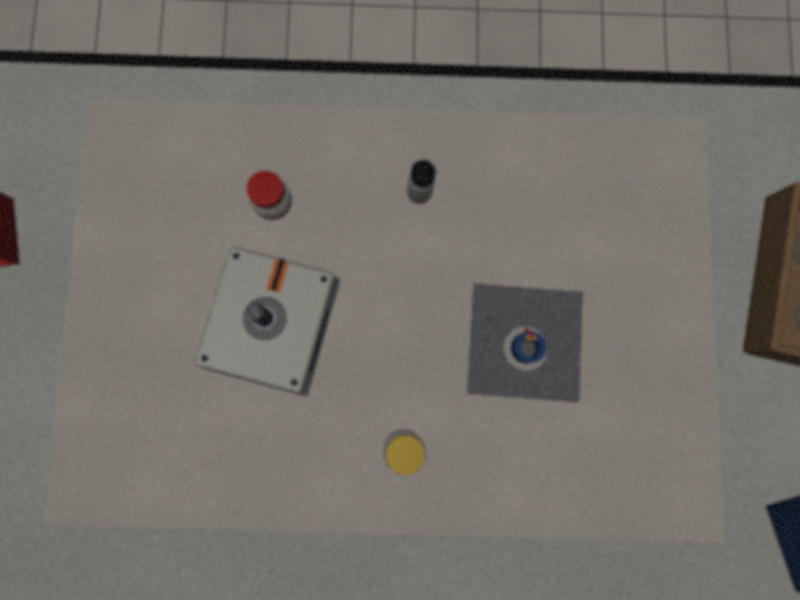

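View pics/scene0.png

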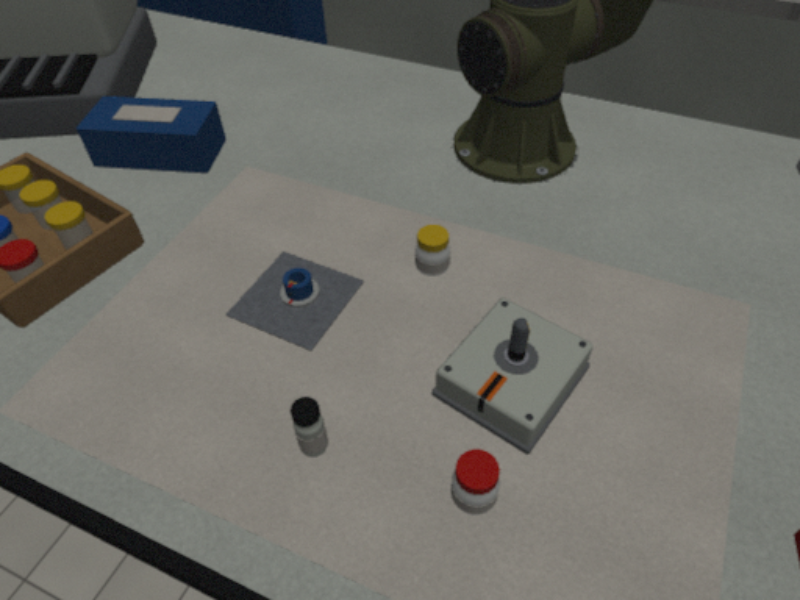

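The top view (800x600) shows the housing centred near (265,320), with the orange slot at (277,275). The hub is at (527,347) with its stripe towards (530,332), the yellow cup at (405,455), the red cup at (266,190) and the bottle at (422,175). The scene view shows no brass, so the flat faces away from that camera.

```bash
cat > h.py <<'E'
from cell import manip
import cv2,numpy as np
from scipy.spatial.transform import Rotation as Ro
def cam(name,st=None):
    i=manip.camera_info(name);K=i["K"]
    if name=="wrist":
        st=st or manip.read_state()
        T=np.eye(4);T[:3,:3]=Ro.from_euler("xyz",st["eef_rot"]).as_matrix();T[:3,3]=st["eef_pos"]
        C=T@i["mount"];return K,C[:3,:3],C[:3,3]
    R=cv2.Rodrigues(i["rvec"])[0].T
    return K,R,-R@i["tvec"]
def ray(c,uv,z):
    K,R,p=c;uv=np.atleast_2d(uv).astype(float)
    d=np.c_[uv,np.ones(len(uv))]@np.linalg.inv(K).T@R.T
    return p+d*((z-p[2])/d[:,2])[:,None]
def proj(c,P):
    K,R,p=c;q=(np.atleast_2d(P)-p)@R@K.T
    return q[:,:2]/q[:,2:]
def cloud(c,dep):
    K,R,p=c;v,u=np.mgrid[:dep.shape[0],:dep.shape[1]]
    q=np.stack([u,v,np.ones_like(u)],-1)@np.linalg.inv(K).T*dep[...,None]
    return q@R.T+p
def hsv(a):return cv2.cvtColor(a,cv2.COLOR_RGB2HSV)
def mask(h,lo,hi):return cv2.inRange(h,lo,hi)>0
def blobs(m,n=8):
    k,l,s,c=cv2.connectedComponentsWithStats(m.astype(np.uint8))
    return [(c[i].round(1).tolist(),int(s[i,4]),l==i) for i in range(1,k) if s[i,4]>=n]
E
python3 - <<'E'
from h import *
z=np.load("v0.npz")
for nm,a,d in(("top",z["b"],z["e"]),("scene",z["a"],z["d"])):
    c=cam(nm);H=hsv(a);X=cloud(c,d)
    for n,lo,hi,h in(("orange",(5,130,80),(17,255,255),60),("blue",(100,120,40),(125,255,255),40),("yellow",(20,130,80),(32,255,255),68),("red",(0,150,60),(4,255,255),68),("black",(0,0,0),(180,255,45),92),):
        for uv,A,m in blobs(mask(H,lo,hi),12):
            print(nm,n,uv,A,"ray",ray(c,uv,h)[0].round(1),"depth",np.median(X[m],0).round(1))
    w=((X[...,2]>52)&(X[...,2]<66)&(X[...,0]>200)&(X[...,1]>0))
    for uv,A,m in blobs(w,300):
        print(nm,"plate",A,np.median(X[m],0).round(1),cv2.minAreaRect(X[m][:,:2].astype(np.float32)))
    w=((X[...,2]>90)&(X[...,2]<140)&(X[...,1]>-50)&(X[...,1]<400))
    for uv,A,m in blobs(w,12): print(nm,"tall",uv,A,X[m].mean(0).round(1),X[m][:,2].max())
E
```

```text
top orange [174.6, 175.2] 52 ray [617.7 163.3  60. ] depth [617.2 163.2  60.6]
top orange [179.8, 176.5] 53 ray [615.2 152.1  60. ] depth [615.5 152.2  60.7]
top blue [337.9, 223.2] 163 ray [ 527.2 -189.    40. ] depth [ 527.1 -186.6   39.4]
top blue [505.0, 344.5] 219 ray [ 285.8 -535.1   40. ] depth [ 287.6 -538.5   31.7]
top blue [509.6, 372.4] 13 ray [ 231.  -541.2   40. ] depth [ 224.8 -557.9   14.4]
top yellow [259.1, 290.6] 463 ray [384.  -21.6  68. ] depth [383.7 -21.4  68. ]
top red [169.4, 120.5] 336 ray [735.  179.4  68. ] depth [734.5 179.3  67.9]
top red [1.9, 167.4] 16 ray [621.9 524.2  68. ] depth [632.2 560.9   7.4]
top black [255.0, 43.6] 2956 ray [9.041e+02 6.000e-01 9.200e+01] depth [9.548e+02 1.300e+00 5.000e-01]
top black [270.4, 111.0] 189 ray [754.5 -35.4  92. ] depth [754.6 -35.1  91.7]
top black [3.7, 140.1] 17 ray [674.5 511.9  92. ] depth [692.2 553.9  28.1]
top black [7.2, 151.9] 12 ray [649.9 502.   92. ] depth [667.4 548.8  15.8]
top black [4.1, 161.7] 17 ray [629.3 506.   92. ] depth [641.4 543.7  32.8]
top black [169.4, 203.2] 57 ray [554.  164.9  92. 
[... 2365 characters left out ...]
 depth [569.8 169.5  95.2]
scene black [311.2, 252.0] 74 ray [652.6 158.6  92. ] depth [633.2 153.1  58.8]
scene black [194.9, 263.4] 266 ray [763.5 -33.6  92. ] depth [762.6 -34.   90.9]
scene black [79.8, 344.2] 2514 ray [ 971.7 -129.3   92. ] depth [ 9.581e+02 -1.831e+02 -3.000e-01]
scene plate 4356 [575.1 177.1  59.1] ((559.8584594726562, 169.58633422851562), (149.4766845703125, 171.1298370361328), 76.58892059326172)
scene tall [450.5, 13.6] 1139 [-447.8  281.4  115.1] 139.9979106401455
scene tall [333.8, 72.1] 728 [ 61.5  20.2 114.1] 139.88154960729617
scene tall [331.8, 213.7] 200 [566.3 169.8 115.6] 131.82925846696514
scene tall [194.3, 261.8] 180 [760.6 -36.7  91.5] 94.84293397586202
```

Units first: shifts go in shares of 300 mm and turns go in shares of 90 degrees. So -200 mm / 300 = -0.6667, -160 mm / 300 = -0.5333.

>>> hand_motion(segments=[[-0.1333,-0.0533,0,0,0,0],[-0.2667,-0.11,0,0,0,0],[-0.4,-0.1633,0,0,0,0],[-0.5333,-0.22,0,0,0,0],[-0.6667,-0.2733,0,0,0,0]], finger_gap=94)

```text
clock: 0.6
eef_pos: [376.2, 342.1, 205.3]
eef_rot: [-3.141, -0.0, 2.716]
wrist_force: [-0.1, 0.3, 0.1]
finger_gap: 93.9
finger_force: 0.0
```

>>> hand_motion(segments=[[-0.1333,-0.0533,0.0233,0,0,0],[-0.2667,-0.11,0.0467,0,0,0],[-0.4,-0.1633,0.07,0,0,0],[-0.5333,-0.22,0.0933,0,0,0],[-0.6667,-0.2733,0.1167,0,0,0]])

```text
clock: 1.1
eef_pos: [524.6, 184.7, 170.0]
eef_rot: [-3.141, -0.0, 2.716]
wrist_force: [1.0, -0.6, 0.7]
finger_gap: 94.0
finger_force: 0.0
```

>>> hand_motion(segments=[[0,0,0,0,0,0],[0,0,0,0,0,0]])

```text
clock: 1.3
eef_pos: [523.7, 185.7, 169.8]
eef_rot: [-3.141, -0.001, 2.714]
wrist_force: [0.9, 0.2, 0.6]
finger_gap: 94.1
finger_force: 0.0
```

```bash
python3 - <<'E'
from h import *
st=manip.read_state();a,d=manip.camera("wrist");np.savez("v1.npz",a=a,d=d)
c=cam("wrist",st);print(st["eef_pos"],st["eef_rot"],st["joints"].round(2),proj(c,[[558.5,170.2,130],[558.5,170.2,60]]))
cv2.imwrite("pics/w1.png",cv2.resize(a[:,:,::-1],(800,600),interpolation=cv2.INTER_CUBIC))
E
```

```text
[523.7117648  185.7410589  169.83420478] [-3.14086721e+00 -1.06638469e-03  2.71417522e+00] [ 0.27  0.34  1.55  0.    1.25 -0.87] [[260.93687123 249.45739922]
 [260.79010802 219.30062083]]
```

View pics/w1.png

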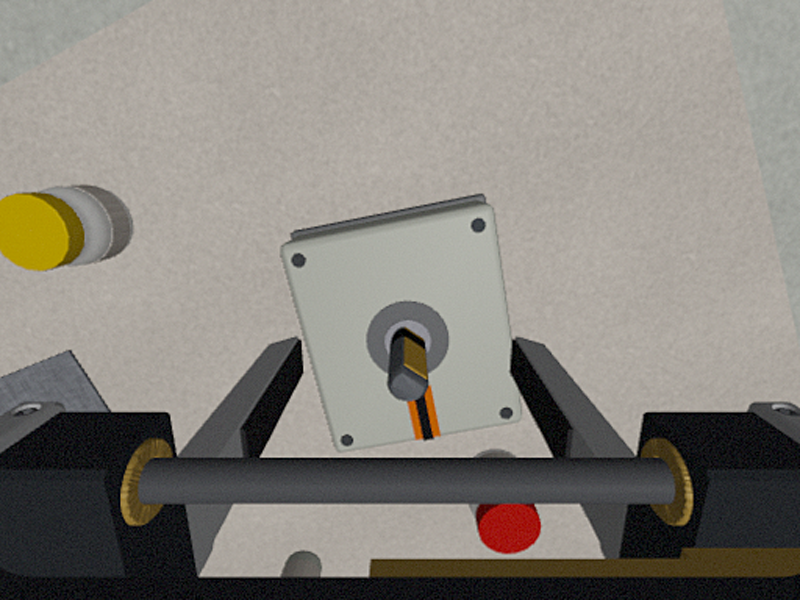

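The spindle stands at about (408,365) in the 800x600 view, and its brass flat is on the right-hand side, at about (414,350), partly facing the camera. The orange slot is below it at (424,413).

```bash
python3 - <<'E'
from h import *
z=np.load("v1.npz");a,d=z["a"],z["d"];c=cam("wrist");H=hsv(a);X=cloud(c,d)
m=mask(H,(14,90,40),(30,255,255));m[:200]=0;m[262:]=0;m[:,:245]=0;m[:,285:]=0
for uv,A,b in blobs(m,5):
    P=X[b];print(uv,A,P.mean(0).round(1),P.min(0).round(1),P.max(0).round(1))
    q=P[:,:2]-np.median(P[:,:2],0);u,s,v=np.linalg.svd(q);print(s,v,"normal ang",np.degrees(np.arctan2(v[1,1],v[1,0])))
for r in range(208,258,4):
    cs=np.where(m[r])[0]; print(r,cs.min() if len(cs) else None,cs.max() if len(cs) else None,end="; ")
o=mask(H,(5,130,80),(13,255,255));o[300:]=0
for uv,A,b in blobs(o,8):print("or",uv,A,ray(c,uv,60)[0].round(1))
t=(X[...,2]>122)&(X[...,2]<134);t[:200]=0;t[262:]=0;t[:,:245]=0;t[:,285:]=0
for uv,A,b in blobs(t,10):print("top",uv,A,X[b].mean(0).round(1))
w=(X[...,2]>50)&(X[...,2]<65);w[300:]=0;w[:100]=0
for uv,A,b in blobs(w,1000):print("plate",cv2.minAreaRect(X[b][:,:2].astype(np.float32)))
t=(X[...,2]>126)&(X[...,2]<134);t[:200]=0;t[262:]=0
cv2.imwrite("pics/w1c.png",cv2.resize(a[195:265,220:310,::-1],None,fx=8,fy=8,interpolation=cv2.INTER_CUBIC))
E
```

```text
[264.6, 213.3] 15 [551.9 178.5  64.6] [545.4 174.6  62. ] [558.3 182.2  66.8]
[17.07029894  0.98486868] [[ 0.85451942  0.51941945]
 [-0.51941945  0.85451942]] normal ang 121.29331762996188
[265.1, 228.6] 287 [551.2 178.6 106.3] [450.2 173.6  79.7] [560.4 219.1 349.4]
[124.33794738  58.95237409] [[ 0.99629262 -0.08602917]
 [ 0.08602917  0.99629262]] normal ang 85.06479110570287
[274.4, 255.4] 57 [603.4 167.9  65.7] [450.2 163.   59.3] [614.4 219.1 349.4]
[168.68103169  11.62977072] [[ 0.94908302 -0.31502605]
 [-0.31502605 -0.94908302]] normal ang -108.36238657095623
[263.4, 259.1] 19 [597.  156.7  76. ] [450.2 150.8  60. ] [608.5 219.1 349.4]
[168.87665941   5.67503819] [[ 0.92096596 -0.38964304]
 [ 0.38964304  0.92096596]] normal ang 67.0677096513301
208 None None; 212 262 263; 216 259 269; 220 258 267; 224 258 271; 228 258 271; 232 258 272; 236 262 272; 240 269 273; 244 None None; 248 274 275; 252 272 275; 256 272 276; or [266.2, 261.1] 9 [609.4 154.9  60. ]
or [269.3, 276.7] 11 [630.2 149.8  60. ]
top [259.8, 244.6] 494 [554.3 171.6 128.6]
plate ((556.1521606445312, 171.37103271484375), (150.01248168945312, 170.20425415039062), 76.78904724121094)
```

View pics/w1c.png

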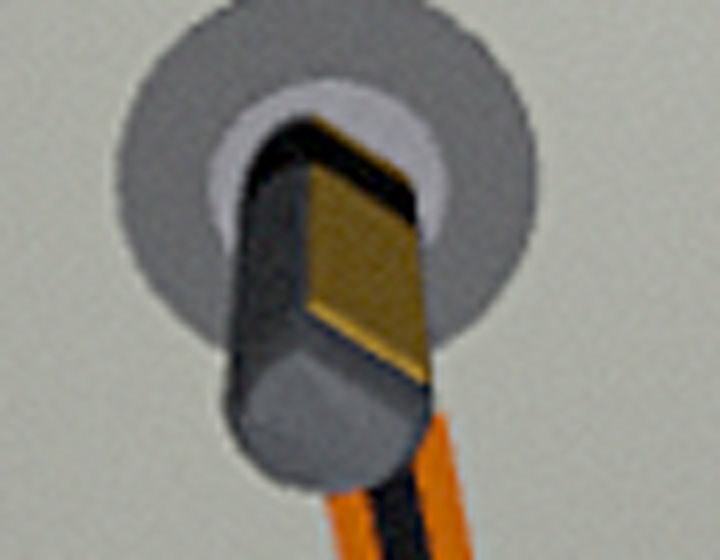

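The crop shows the flat's top edge running from (303,302) to (428,382), its black-band top edge from (308,165) to (415,225), and the ring spanning x 118–538.

```bash
python3 - <<'E'
from h import *
c=cam("wrist")
f=lambda x,y:[220+(x-3.5)/8,195+(y-3.5)/8]
for p,q,h in((f(303,302),f(428,382),125),(f(308,165),f(415,225),82),(f(310,118),f(412,180),68)):
    A=ray(c,[p,q],h)
    e=A[1]-A[0];n=np.array([-e[1],e[0]]);n/=np.hypot(*n);n=n if n[1]>0 else -n
    m=A.mean(0)[:2];print(A.round(1).tolist(),np.hypot(*e[:2]),"phi",np.degrees(np.arctan2(n[1],n[0])),"axis",m-8.5*n)
print("ring",ray(c,f(328,178),60))
print(ray(c,f(325,420),130))
E
```

```text
[[544.2, 174.0, 125.0], [558.8, 182.7, 125.0]] 17.08597047817623 phi 120.74801307502914 axis [555.84075137 171.01326991]
[[544.8, 173.9, 82.0], [558.2, 183.2, 82.0]] 16.32857529969297 phi 124.69259330678592 axis [556.33769325 171.58474829]
[[543.6, 174.6, 68.0], [557.6, 183.6, 68.0]] 16.626156018995804 phi 122.77890560006325 axis [555.22689153 171.99069151]
ring [[555.51517899 171.96569796  60.        ]]
[[555.9631222  171.29008553 130.        ]]
```

Scaled: -35 mm / 300 = -0.1167, -28 mm / 300 = -0.0933, -0.75 rad / 1.5708 = -0.4775.

>>> hand_motion(segments=[[-0.0233,0,0,0,0,-0.0955],[-0.0467,0,0,0,0,-0.191],[-0.07,0,0,0,0,-0.2865],[-0.0933,0,0,0,0,-0.382],[-0.1167,0.0017,0,0,0,-0.4775]], finger_gap=94, grip_n=30)

```text
clock: 1.85
eef_pos: [555.3, 173.5, 170.8]
eef_rot: [3.142, 0.0, -2.809]
wrist_force: [0.2, -0.3, 0.1]
finger_gap: 93.9
finger_force: 0.0
```

>>> hand_motion(segments=[[0,0,0,0,0,-0.0764],[0,0,0,0,0,-0.1528],[0,0,0.1167,0,0,-0.1528],[0,0,0.25,0,0,-0.1528],[0,0,0.25,0,0,-0.1528]])

```text
clock: 2.35
eef_pos: [552.8, 172.9, 91.3]
eef_rot: [3.139, -0.007, -2.576]
wrist_force: [-0.0, -1.1, 0.0]
finger_gap: 94.0
finger_force: 0.0
```

```bash
python3 - <<'E'
from h import *
s=manip.read_state();print(s["eef_pos"],s["eef_rot"],s["joints"].round(2))
a,d=manip.camera("wrist");cv2.imwrite("pics/w2.png",cv2.resize(a[150:342,130:386,::-1],(768,576),interpolation=cv2.INTER_CUBIC))
E
```

```text
[552.78714443 172.91610122  91.29125628] [ 3.13905716 -0.0072407  -2.57571491] [ 0.24  0.48  1.55  0.    1.12 -1.9 ]
```

View pics/w2.png

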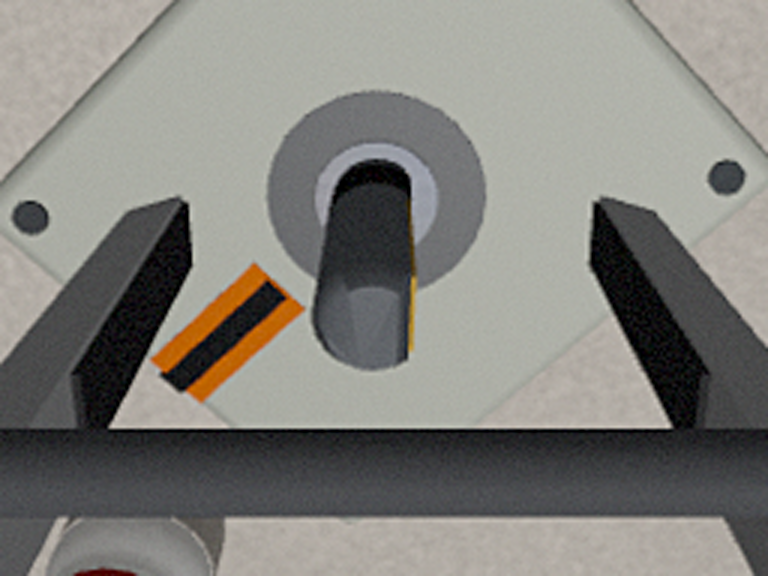

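The fingers straddle the spindle, with the flat edge-on to the right finger in the view (410,320). Next I let the arm settle and close.

>>> hand_motion(segments=[[0,0,0,0,0,0],[0,0,0,0,0,0]])

```text
clock: 2.6
eef_pos: [556.6, 172.9, 97.8]
eef_rot: [-3.141, 0.003, -2.577]
wrist_force: [0.4, -0.5, 0.0]
finger_gap: 93.9
finger_force: 0.0
```

```bash
python3 - <<'E'
from h import *
s=manip.read_state();T=Ro.from_euler("xyz",s["eef_rot"]).as_matrix();print((np.array([556,171.3,95])-s["eef_pos"])@T, s["eef_rot"])
E
```

```text
[ 1.40336217 -0.99694594  2.76824036] [-3.14056078e+00  3.09190511e-03 -2.57694972e+00]
```

Scaled: 1.4 mm / 300 = 0.0047, -1 mm / 300 = -0.0033.

>>> hand_motion(segments=[[0.0047,-0.0033,0,0,0,0],[0.0047,-0.0033,0,0,0,0],[0.0047,-0.0033,0,0,0,0],[0.0047,-0.0033,0,0,0,0],[0.0047,-0.0033,0,0,0,0]], finger_gap=10, grip_n=15)

```text
clock: 3.1
eef_pos: [555.2, 170.7, 95.5]
eef_rot: [-3.142, -0.0, -2.577]
wrist_force: [-0.6, 0.3, 0.4]
finger_gap: 57.2
finger_force: 0.0
```

>>> hand_motion(segments=[[0,0,0,0,0,0],[0,0,0,0,0,0],[0,0,0,0,0,0],[0,0,0,0,0,0],[0,0,0,0,0,0]])

```text
clock: 3.6
eef_pos: [556.3, 168.9, 95.5]
eef_rot: [-3.138, 0.0, -2.578]
wrist_force: [5.5, -9.0, -2.3]
finger_gap: 20.7
finger_force: 15.0
```

Scaled: -2 mm / 300 = -0.0067, 0.44 rad / 1.5708 = 0.2801.

>>> hand_motion(segments=[[0,-0.0067,0,0,0,0],[0,-0.0067,0,0,0,0.0637],[0,-0.0067,0,0,0,0.1273],[0,-0.0067,0,0,0,0.2037],[0,-0.0067,0,0,0,0.2801]])

```text
clock: 4.1
eef_pos: [555.5, 169.4, 95.4]
eef_rot: [3.141, -0.002, -3.022]
wrist_force: [-6.5, 2.7, 2.6]
finger_gap: 20.5
finger_force: 15.0
```

>>> hand_motion(segments=[[0,0,0,0,0,0.0764],[0,0,0,0,0,0.1528],[0,0,0,0,0,0.2292],[0,0,0,0,0,0.3056],[0,0,0,0,0,0.382]])

```text
clock: 4.6
eef_pos: [554.9, 170.6, 95.4]
eef_rot: [3.141, -0.003, 2.662]
wrist_force: [-10.5, 11.9, 3.9]
finger_gap: 20.4
finger_force: 15.0
```

>>> hand_motion(segments=[[0,0,0,0,0,0.0764],[0,0,0,0,0,0.1528],[0,0,0,0,0,0.2292],[0,0,0,0,0,0.3056],[0,0,0,0,0,0.382]])

```text
clock: 5.1
eef_pos: [555.1, 171.8, 95.4]
eef_rot: [3.141, -0.004, 2.062]
wrist_force: [-6.8, 19.4, 1.3]
finger_gap: 20.1
finger_force: 15.0
```

Scaled: 4 mm / 300 = 0.0133, 2 mm / 300 = 0.0067, 0.722 rad / 1.5708 = 0.4596.

>>> hand_motion(segments=[[0.0067,0,0,0,0,0.0955],[0.0133,0,0,0,0,0.191],[0.0133,0,0,0,0,0.2865],[0.0133,0,0,0,0,0.382],[0.0133,0,0,0,0,0.4596]])

```text
clock: 5.6
eef_pos: [555.9, 173.2, 95.5]
eef_rot: [3.138, -0.003, 1.338]
wrist_force: [17.1, 6.1, -10.9]
finger_gap: 20.4
finger_force: 15.0
```

>>> hand_motion(segments=[[0,0,0,0,0,0],[0,0,0,0,0,0],[0,0,0,0,0,0],[0,0,0,0,0,0]])

```text
clock: 6.0
eef_pos: [555.9, 173.2, 95.5]
eef_rot: [3.138, -0.003, 1.344]
wrist_force: [15.3, 5.3, -8.7]
finger_gap: 20.4
finger_force: 15.0
```

```bash
python3 - <<'E'
from h import *
s=manip.read_state();np.set_printoptions(precision=3,suppress=True);print(s)
a,d=manip.camera("top");H=hsv(a);c=cam("top")
a,d=manip.camera("scene");np.savez("v3.npz",a=a,d=d)
a,d=manip.camera("wrist");np.savez("v3w.npz",a=a,d=d)
cv2.imwrite("pics/w3.png",cv2.resize(a[150:342,130:386,::-1],(768,576),interpolation=cv2.INTER_CUBIC))
E
```

```text
{'clock': 6.0, 'joints': array([0.239, 0.478, 1.544, 0.001, 1.115, 0.466]), 'qd': array([ 0.001,  0.001, -0.   , -0.001, -0.001, -0.   ]), 'effort': array([ -0.43 , -63.879, -28.177,  -0.44 ,   3.867,  -0.003]), 'eef_pos': array([555.927, 173.236,  95.461]), 'eef_rot': array([ 3.138, -0.003,  1.344]), 'wrist_force': array([15.289,  5.251, -8.675]), 'moment': array([ 0.992, -2.536,  0.014]), 'finger_force': 15.001113563776016, 'finger_gap': 20.38729222415083}
```

View pics/w3.png

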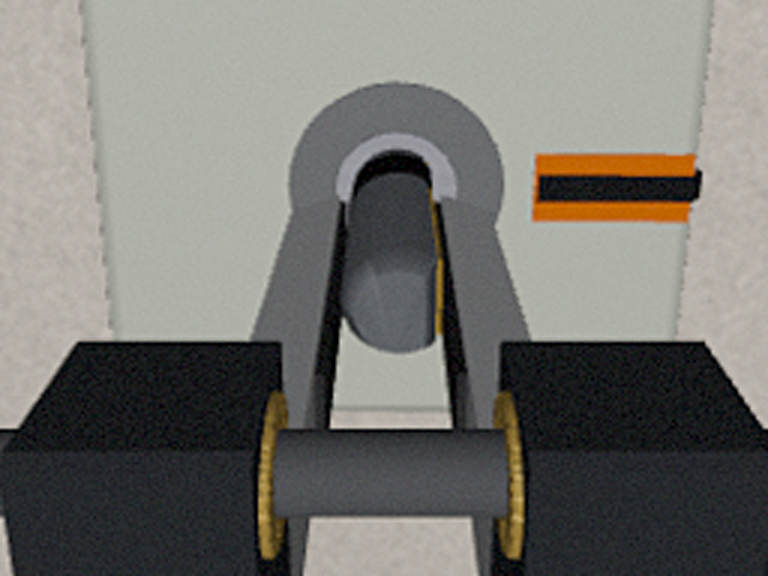

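The fingers hold the flat at image right (438,260), which points along the slot at (615,187). I'll take out the side load before opening.

Scaled: 2.8 mm / 300 = 0.0093, 1.7 mm / 300 = 0.0057.

>>> hand_motion(segments=[[0.0027,0.0047,0,0,0,0],[0.0057,0.0093,0,0,0,0],[0.0057,0.0093,0,0,0,0],[0.0057,0.0093,0,0,0,0],[0.0057,0.0093,0,0,0,0]])

```text
clock: 6.65
eef_pos: [556.1, 173.4, 95.4]
eef_rot: [-3.138, 0.001, 1.344]
wrist_force: [-10.9, -1.9, 6.0]
finger_gap: 20.3
finger_force: 15.0
```

```bash
python3 - <<'E'
from h import *
s=manip.read_state();print(s["eef_pos"],s["eef_rot"],s["wrist_force"],s["moment"])
z=np.load("v3w.npz");a=z["a"];c=cam("wrist");H=hsv(a)
o=mask(H,(5,130,80),(17,255,255))
o[230:]=0;o[:,:300]=0
ys,xs=np.where(o);P=ray(c,np.c_[xs,ys],60);
print(P.mean(0),cv2.minAreaRect(P[:,:2].astype(np.float32)))
f=lambda x,y:[130+(x-1)/3,150+(y-1)/3]
print("ring",ray(c,f(396,190),60))
E
```

```text
[556.11218426 173.43444089  95.3612613 ] [-3.13837822e+00  1.47026859e-03  1.34409201e+00] [-10.89467698  -1.90162516   5.99217971] [-0.40533005  1.91053552 -0.01252591]
[617.62662094 158.2559992   60.        ] ((669.6588745117188, 170.9395751953125), (159.49453735351562, 36.36724090576172), 13.893648147583008)
ring [[556.06622807 169.91919922  60.        ]]
```

Scaled: -1.1 mm / 300 = -0.0037, -0.5 mm / 300 = -0.0017.

>>> hand_motion(segments=[[-0.0017,-0.0037,0,0,0,0],[-0.0017,-0.0037,0,0,0,0],[-0.0017,-0.0037,0,0,0,0],[-0.0017,-0.0037,0,0,0,0]])

```text
clock: 7.05
eef_pos: [556.1, 173.4, 95.4]
eef_rot: [-3.141, 0.0, 1.344]
wrist_force: [-1.3, 1.1, -0.1]
finger_gap: 20.1
finger_force: 15.0
```

>>> hand_motion(segments=[[0,0,0,0,0,0],[0,0,0,0,0,0],[0,0,0,0,0,0],[0,0,0,0,0,0],[0,0,0,0,0,0]], finger_gap=94)

```text
clock: 7.55
eef_pos: [556.3, 173.3, 95.5]
eef_rot: [3.142, 0.0, 1.344]
wrist_force: [0.2, -0.3, -0.2]
finger_gap: 57.0
finger_force: 0.0
```

>>> hand_motion(segments=[[0,0,0,0,0,0],[0,0,-0.0667,0,0,0],[0,0,-0.1667,0,0,0],[0,0,-0.2667,0,0,0],[0,0,-0.2667,0,0,0]])

```text
clock: 8.05
eef_pos: [557.8, 173.7, 179.6]
eef_rot: [3.136, -0.003, 1.344]
wrist_force: [1.4, 0.6, -0.4]
finger_gap: 93.4
finger_force: 0.0
```

```bash
python3 - <<'E'
from h import *
a,d=manip.camera("wrist");print(manip.read_state()["joints"])
cv2.imwrite("pics/w4.png",cv2.resize(a[150:342,130:386,::-1],(768,576),interpolation=cv2.INTER_CUBIC))
E
```

```text
[2.39229139e-01 3.95059106e-01 1.46041815e+00 7.43859161e-06
 1.28269638e+00 4.66206625e-01]
```

View pics/w4.png

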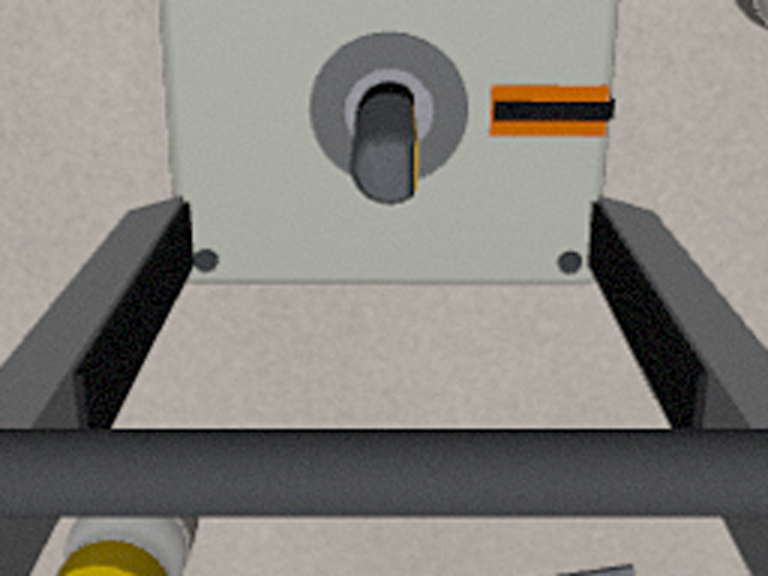

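The flat is still facing the slot (brass edge at 415,150, slot at 550,110). Next I go to the hub.

Scaled: -225 mm / 300 = -0.75, -180 mm / 300 = -0.6.

>>> hand_motion(segments=[[-0.15,0.0233,0,0,0,0],[-0.3,0.0433,0,0,0,0],[-0.45,0.0667,0,0,0,0],[-0.6,0.0867,0,0,0,0],[-0.75,0.11,0,0,0,0]])

```text
clock: 8.6
eef_pos: [536.8, -55.0, 174.3]
eef_rot: [-3.14, 0.0, 1.344]
wrist_force: [0.2, -0.3, 0.2]
finger_gap: 93.8
finger_force: 0.0
```

>>> hand_motion(segments=[[-0.15,0.0233,0.0267,0,0,0.0764],[-0.3,0.0467,0.0533,0,0,0.1655],[-0.4467,0.0667,0.0833,0,0,0.2546],[-0.4467,0.0667,0.0833,0,0,0.3438],[-0.4467,0.0667,0.0833,0,0,0.4329]])

```text
clock: 9.1
eef_pos: [526.1, -189.5, 148.6]
eef_rot: [-3.139, 0.001, 0.656]
wrist_force: [0.4, 0.1, 0.6]
finger_gap: 94.1
finger_force: 0.0
```

>>> hand_motion(segments=[[0,0,0,0,0,0.0891],[0,0,0,0,0,0.1783],[0,0,0,0,0,0.2674],[0,0,0,0,0,0.3565],[0,0,0,0,0,0.4202]])

```text
clock: 9.6
eef_pos: [526.6, -188.2, 149.1]
eef_rot: [-3.141, 0.002, -0.002]
wrist_force: [-0.4, 0.4, -0.2]
finger_gap: 94.0
finger_force: 0.0
```

>>> hand_motion(segments=[[0,0,0,0,0,0],[0,0,0,0,0,0],[0,0,0,0,0,0]])

```text
clock: 9.9
eef_pos: [526.9, -188.3, 150.0]
eef_rot: [-3.141, 0.001, 0.006]
wrist_force: [1.1, 0.2, 0.2]
finger_gap: 93.7
finger_force: 0.0
```

```bash
python3 - <<'E'
from h import *
s=manip.read_state();a,d=manip.camera("wrist");np.savez("v5w.npz",a=a,d=d);print(s["eef_pos"],s["eef_rot"],s["joints"].round(2),proj(cam("wrist",s),[[527,-189,40]]))
cv2.imwrite("pics/w5.png",cv2.resize(a[120:312,130:386,::-1],(768,576),interpolation=cv2.INTER_CUBIC))
E
```

```text
[ 526.94132144 -188.31710129  150.00568078] [-3.14133426e+00  5.80887291e-04  6.20707950e-03] [-0.41  0.37  1.56  0.    1.21  1.16] [[259.92547028 185.08235405]]
```

View pics/w5.png

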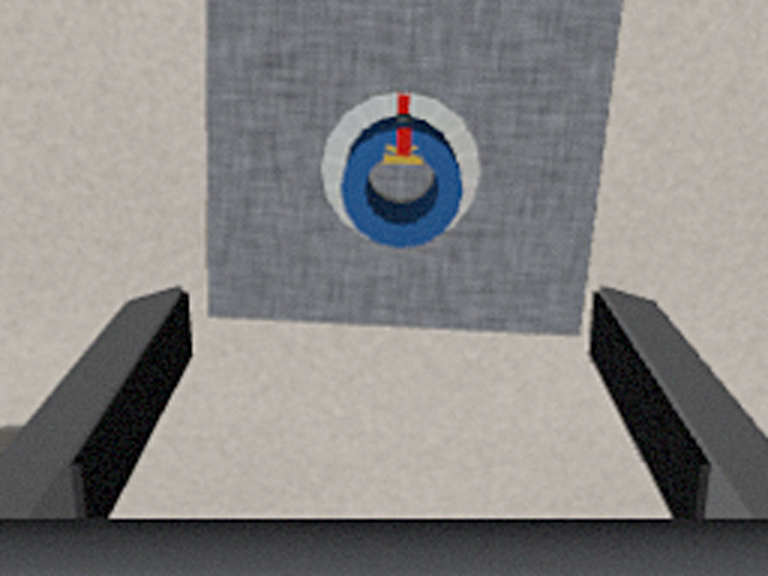

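The hub stripe runs from (404,98) to (404,152), and the ring centre is near (402,187), so the hub is almost exactly aligned with the tool's x axis.

```bash
python3 - <<'E'
from h import *
z=np.load("v5w.npz");a=z["a"];c=cam("wrist");H=hsv(a);X=cloud(c,z["d"])
b=max(blobs(mask(H,(98,120,40),(128,255,255)),50),key=lambda t:t[1])[2]
r=np.zeros_like(b);r[145:180,250:280]=1
red=(mask(H,(0,150,80),(4,255,255))|mask(H,(172,150,80),(180,255,255)))&r
C=[]
t=(b|red)&(X[...,2]>36)&(X[...,2]<44)
cnt=max(cv2.findContours(t.astype(np.uint8),0,1)[0],key=len)[:,0]
P=ray(c,cnt,40);(cx,cy),R=cv2.minEnclosingCircle(P[:,:2].astype(np.float32));print("top circle",cx,cy,R)
w=np.c_[P[:,:2],np.ones(len(P))];s=np.linalg.lstsq(w,(P[:,:2]**2).sum(1),rcond=None)[0];print("fit",s[:2]/2,np.sqrt(s[2]+(s[:2]/2)@(s[:2]/2)))
for uv,A,m in blobs(red,4):
  h=10 if uv[1]<158 else 40
  p=ray(c,uv,h)[0];print(uv,A,p,"dir",np.degrees(np.arctan2(p[1]-s[1]/2,p[0]-s[0]/2)), X[m].mean(0))
gl=mask(H,(0,0,150),(180,60,255))&(X[...,2]>7)&(X[...,2]<14)
cnt=np.array(np.where(gl)).T[:,::-1];P=ray(c,cnt,10);print("flange",cv2.minEnclosingCircle(P[:,:2].astype(np.float32)))
E
```

```text
top circle 529.936767578125 -192.81808471679688 22.361042022705078
fit [ 530.03295016 -192.91091611] 18.81372935419256
[264.0, 154.5] 18 [ 555.8496251  -193.61433717   10.        ] dir -1.56073889122922 [ 555.94932485 -193.6022342    10.65960879]
[264.2, 166.2] 35 [ 547.99124514 -193.45871491   40.        ] dir -1.7472053776394485 [ 548.12009528 -193.41343256   40.82107535]
flange ((496.96099853515625, -50.17234802246094), 177.30587768554688)
```

Scaled: 122 mm / 300 = 0.4067, 4.6 mm / 300 = 0.0153, 0.035 rad / 1.5708 = 0.0223.

>>> hand_motion(segments=[[0.01,0.0153,0.1,0,0,0.0223],[0.01,0.0153,0.2167,0,0,0.0223],[0.01,0.0153,0.3167,0,0,0.0223],[0.01,0.0153,0.3733,0,0,0.0223],[0.01,0.0153,0.4067,0,0,0.0223]])

```text
clock: 10.45
eef_pos: [529.5, -192.7, 26.8]
eef_rot: [-3.141, 0.002, -0.03]
wrist_force: [-0.5, 0.3, 0.9]
finger_gap: 93.9
finger_force: 0.0
```

>>> hand_motion(segments=[[0,0,0.0167,0,0,0],[0,0,0.0333,0,0,0],[0,0,0.0467,0,0,0],[0,0,0.0467,0,0,0],[0,0,0.0467,0,0,0]])

```text
clock: 10.95
eef_pos: [530.3, -193.1, 14.9]
eef_rot: [3.141, -0.001, -0.031]
wrist_force: [-0.1, 0.5, 0.1]
finger_gap: 93.9
finger_force: 0.0
```

```bash
python3 - <<'E'
from h import *
s=manip.read_state();a,d=manip.camera("wrist");np.savez("v6w.npz",a=a,d=d);c=cam("wrist",s);print(s["eef_pos"],s["eef_rot"])
H=hsv(a);X=cloud(c,d)
b=mask(H,(98,120,40),(128,255,255));r=np.zeros_like(b);r[100:300,180:340]=1
red=(mask(H,(0,150,80),(4,255,255))|mask(H,(172,150,80),(180,255,255)))
t=(b|red)&r&(X[...,2]>34)&(X[...,2]<46)
cnt=max(cv2.findContours(t.astype(np.uint8),0,1)[0],key=len)[:,0]
P=ray(c,cnt,40);(cx,cy),R=cv2.minEnclosingCircle(P[:,:2].astype(np.float32));print("top circle",cx,cy,R)
for uv,A,m in blobs(red&r,4):
  p=ray(c,uv,np.median(X[m][:,2]))[0];print(uv,A,p,"dir",np.degrees(np.arctan2(p[1]-cy,p[0]-cx)))
E
```

```text
[ 530.34296502 -193.08983901   14.8739155 ] [ 3.14135059e+00 -6.63618590e-04 -3.11900306e-02]
top circle 530.7800903320312 -192.53147888183594 23.116098403930664
[258.6, 189.2] 65 [ 556.33365326 -193.58622633   10.5655513 ] dir -2.363595749888188
[258.6, 216.9] 117 [ 547.74149483 -193.41437081   40.59311076] dir -2.9797277478778574
```

Scaled: 1 mm / 300 = 0.0033.

>>> hand_motion(segments=[[0,0,0.0033,0,0,0],[0,0,0.0033,0,0,0],[0,0,0.0033,0,0,0],[0,0,0.0033,0,0,0],[0,0,0.0033,0,0,0]], finger_gap=40, grip_n=30)

```text
clock: 11.5
eef_pos: [530.1, -193.0, 13.5]
eef_rot: [3.142, -0.0, -0.031]
wrist_force: [-0.2, 0.7, 0.0]
finger_gap: 57.5
finger_force: 0.0
```

>>> hand_motion(segments=[[0,0,0,0,0,0],[0,0,0,0,0,0],[0,0,0,0,0,0]])

```text
clock: 11.8
eef_pos: [530.1, -193.0, 13.5]
eef_rot: [-3.142, -0.0, -0.031]
wrist_force: [0.1, 0.5, 1.1]
finger_gap: 44.2
finger_force: 30.0
```

```bash
python3 - <<'E'
from h import *
s=manip.read_state();a,d=manip.camera("wrist");np.savez("v7w.npz",a=a,d=d);c=cam("wrist",s);print(s["eef_pos"],s["eef_rot"])
H=hsv(a);X=cloud(c,d)
b=mask(H,(98,120,40),(128,255,255));r=np.zeros_like(b);r[100:300,180:340]=1
red=(mask(H,(0,150,80),(4,255,255))|mask(H,(172,150,80),(180,255,255)))
t=(b|red)&r&(X[...,2]>34)&(X[...,2]<46)
cnt=max(cv2.findContours(t.astype(np.uint8),0,1)[0],key=len)[:,0]
P=ray(c,cnt,40);(cx,cy),R=cv2.minEnclosingCircle(P[:,:2].astype(np.float32));print("top circle",cx,cy,R)
for uv,A,m in blobs(red&r,4):
  p=ray(c,uv,np.median(X[m][:,2]))[0];print(uv,A,p,"dir",np.degrees(np.arctan2(p[1]-cy,p[0]-cx)))
cv2.imwrite("pics/w7.png",cv2.resize(a[150:342,130:386,::-1],(768,576),interpolation=cv2.INTER_CUBIC))
E
```

```text
[ 530.11567918 -192.98274428   13.46281981] [-3.14157374e+00 -4.18492730e-05 -3.12398559e-02]
top circle 530.8936157226562 -193.77999877929688 23.290863037109375
[259.5, 190.0] 66 [ 555.87749408 -194.09852495   10.41144751] dir -0.7304396868812567
[259.5, 217.5] 128 [ 547.71510483 -193.86043038   40.62395063] dir -0.27395648293828906
```

View pics/w7.png

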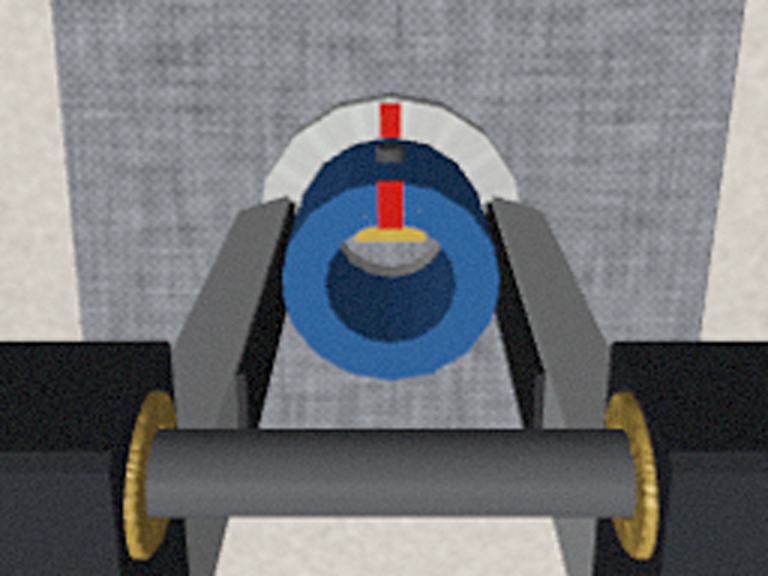

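Gripped at a 44.2 mm opening. The stripe is straight ahead at (390,120)–(390,205), and the screw at (389,153) is clear of the fingers. Next I lift and carry it over.

Units first: shifts go in shares of 300 mm and turns go in shares of 90 degrees. So -152 mm / 300 = -0.5067, -135 mm / 300 = -0.45.

>>> hand_motion(segments=[[0,0,-0.0333,0,0,0],[0,0,-0.1667,0,0,0],[0,0,-0.3167,0,0,0],[0,0,-0.45,0,0,0],[0,0,-0.5067,0,0,0]])

```text
clock: 12.35
eef_pos: [531.0, -193.4, 170.3]
eef_rot: [3.14, -0.005, -0.031]
wrist_force: [0.2, -0.0, -1.9]
finger_gap: 44.0
finger_force: 30.0
```

>>> hand_motion(segments=[[0.0067,-0.1333,0,0,0,0.0255],[0.0133,-0.2667,0,0,0,0.0509],[0.02,-0.4,0,0,0,0.0764],[0.0267,-0.5333,0,0,0,0.1019],[0.0333,-0.6667,0,0,0,0.1273]])

```text
clock: 12.85
eef_pos: [546.2, 8.2, 166.2]
eef_rot: [-3.142, -0.001, -0.233]
wrist_force: [0.5, -0.1, -1.8]
finger_gap: 44.3
finger_force: 30.0
```

>>> hand_motion(segments=[[-0.09,-0.14,0,0,0,0],[-0.09,-0.28,0,0,0,0],[-0.09,-0.4167,0,0,0,0],[-0.09,-0.5367,0,0,0,0],[-0.09,-0.5367,0,0,0,0]])

```text
clock: 13.35
eef_pos: [556.9, 173.1, 165.8]
eef_rot: [-3.141, -0.0, -0.228]
wrist_force: [0.1, -0.2, -1.8]
finger_gap: 44.5
finger_force: 30.0
```

>>> hand_motion(segments=[[0,0,0,0,0,0],[0,0,0,0,0,0]])

```text
clock: 13.55
eef_pos: [556.8, 168.7, 165.7]
eef_rot: [3.141, 0.0, -0.232]
wrist_force: [-0.1, -0.9, -1.2]
finger_gap: 44.2
finger_force: 30.0
```

```bash
python3 - <<'E'
from h import *
s=manip.read_state();T=Ro.from_euler("xyz",s["eef_rot"]).as_matrix();print(s["eef_pos"],s["eef_rot"],s["joints"].round(2),(np.array([557.5,171.7,165])-s["eef_pos"])@T)
E
```

```text
[556.82009839 168.65471937 165.69423077] [ 3.14138412e+00  1.84750904e-05 -2.31897220e-01] [ 0.23  0.4   1.48 -0.    1.26  2.03] [-0.0381648  -3.12016759  0.69358083]
```

Scaled: 22 mm / 300 = 0.0733, -3.1 mm / 300 = -0.0103.

>>> hand_motion(segments=[[0,-0.0103,0.0167,0,0,0],[0,-0.0103,0.05,0,0,0],[0,-0.0103,0.0733,0,0,0],[0,-0.0103,0.0733,0,0,0],[0,-0.0103,0.0733,0,0,0]])

```text
clock: 14.05
eef_pos: [557.6, 172.4, 143.2]
eef_rot: [3.141, 0.0, -0.231]
wrist_force: [0.0, 1.1, -0.9]
finger_gap: 43.9
finger_force: 30.0
```

>>> hand_motion(segments=[[0,0,0.0067,0,0,0],[0,0,0.0133,0,0,0],[0,0,0.02,0,0,0],[0,0,0.0233,0,0,0],[0,0,0.0233,0,0,0]])

```text
clock: 14.55
eef_pos: [557.6, 172.5, 136.3]
eef_rot: [3.141, 0.0, -0.231]
wrist_force: [-0.1, 0.0, -1.5]
finger_gap: 44.0
finger_force: 30.0
```

Scaled: 4 mm / 300 = 0.0133, 3 mm / 300 = 0.01.

>>> hand_motion(segments=[[0,0.0017,0.0033,0,0,0],[0,0.0017,0.0067,0,0,0],[0,0.0017,0.01,0,0,0],[0,0.0017,0.0133,0,0,0],[0,0.0017,0.0133,0,0,0]])

```text
clock: 15.05
eef_pos: [557.5, 172.0, 132.3]
eef_rot: [3.141, 0.0, -0.231]
wrist_force: [-0.1, 0.0, -1.7]
finger_gap: 44.0
finger_force: 30.0
```

>>> hand_motion(segments=[[0,0,0.0033,0,0,0],[0,0,0.0067,0,0,0],[0,0,0.0067,0,0,0]])

```text
clock: 15.35
eef_pos: [557.5, 172.0, 130.3]
eef_rot: [3.142, 0.0, -0.231]
wrist_force: [0.6, 0.2, -0.9]
finger_gap: 44.0
finger_force: 30.0
```

It has gone on past the taper (hub at about 121 mm) with no force. Lowering on.

Scaled: 12 mm / 300 = 0.04, 11 mm / 300 = 0.0367.

>>> hand_motion(segments=[[0,0,0.0067,0,0,0],[0,0,0.0167,0,0,0],[0,0,0.0267,0,0,0],[0,0,0.0367,0,0,0],[0,0,0.04,0,0,0]])

```text
clock: 15.85
eef_pos: [557.4, 172.0, 118.0]
eef_rot: [3.141, 0.001, -0.231]
wrist_force: [-0.5, -0.8, -1.4]
finger_gap: 43.8
finger_force: 30.0
```

>>> hand_motion(segments=[[0,0,0.0133,0,0,0],[0,0,0.0267,0,0,0],[0,0,0.04,0,0,0],[0,0,0.0533,0,0,0],[0,0,0.06,0,0,0]])

```text
clock: 16.35
eef_pos: [557.4, 172.0, 99.9]
eef_rot: [3.141, 0.0, -0.231]
wrist_force: [-0.3, 0.5, -1.0]
finger_gap: 44.0
finger_force: 30.0
```

Scaled: 14 mm / 300 = 0.0467, 12 mm / 300 = 0.04.

>>> hand_motion(segments=[[0,0,0.01,0,0,0],[0,0,0.02,0,0,0],[0,0,0.03,0,0,0],[0,0,0.04,0,0,0],[0,0,0.0467,0,0,0]])

```text
clock: 16.85
eef_pos: [557.5, 172.0, 86.1]
eef_rot: [3.142, 0.0, -0.231]
wrist_force: [-0.4, 0.2, -1.7]
finger_gap: 43.8
finger_force: 30.0
```

>>> hand_motion(segments=[[0,0,0.0033,0,0,0],[0,0,0.0033,0,0,0],[0,0,0.0033,0,0,0],[0,0,0.0033,0,0,0]])

```text
clock: 17.25
eef_pos: [557.6, 172.1, 85.6]
eef_rot: [-3.141, -0.0, -0.231]
wrist_force: [-0.5, 0.6, -1.5]
finger_gap: 43.8
finger_force: 30.0
```

```bash
python3 - <<'E'
from h import *
s=manip.read_state();print(s["eef_pos"],s["eef_rot"],s["wrist_force"],s["moment"])
a,d=manip.camera("wrist");np.savez("v8w.npz",a=a,d=d);b,e=manip.camera("scene")
A=cv2.resize(a[150:342,150:370],(440,384),interpolation=cv2.INTER_CUBIC)
u=proj(cam("scene"),[557.5,171.7,90])[0].astype(int);B=cv2.resize(b[u[1]-48:u[1]+48,u[0]-45:u[0]+45],(360,384),interpolation=cv2.INTER_CUBIC)
cv2.imwrite("pics/w8.png",np.hstack([A,B])[:,:,::-1])
X=cloud(cam("wrist",s),d);H=hsv(a);m=mask(H,(98,120,40),(128,255,255));m[:150]=0;m[300:]=0
print("blue top z",np.percentile(X[m][:,2],[50,90]))
E
```

```text
[557.61662218 172.07574566  85.58056503] [-3.14148939e+00 -1.95506275e-04 -2.31209074e-01] [-0.52432887  0.64704619 -1.46371842] [-0.00977167  0.15956067 -0.05820534]
blue top z [111.78529818 112.80967949]
```

View pics/w8.png

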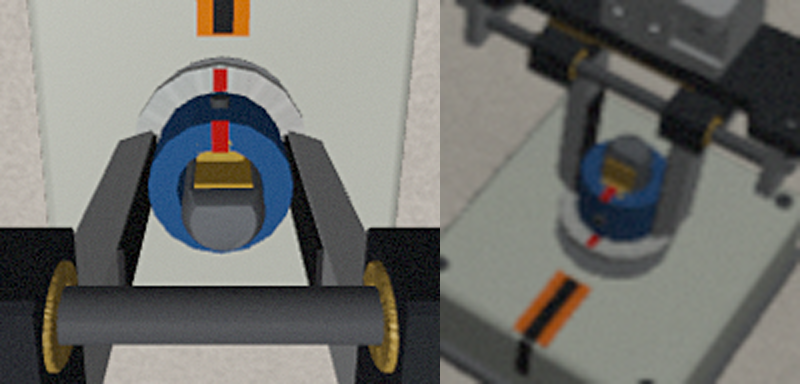

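The hub is on the spindle with its stripe at (221,80)–(221,135), in line with the slot at (223,15) and over the brass flat. Its underside is at about 76 mm, the fingers are at the sides clear of the screw, and the forces are near zero.

```bash
python3 -c "
from cell import manip
print(manip.sign_off())"
```

```text
the job is handed in; nothing more can be done
None
```

I handed the job in at about 17 s with the flat facing the key slot and the hub held on the spindle, its lower face about 16 mm above the housing (in the black band), set-screw over the flat and clear of the fingers, and no commanded move near the cups or bottle; no verdict came back.

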